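# Clamp a freshly bound report in the binding press

### The arm

A 7-joint arm with a two-finger parallel gripper is mounted at the origin on the work surface. World frame = base frame: x ahead of the robot, y to its left, z up, the work surface at z = 0. Lengths are in mm, angles in rad, forces in N, time in s.
With the tool pointing down it reaches from about 400 to 925 mm from the base axis. Payload 4.1 kg.
Tool frame: the origin (TCP) lies at the very end of the fingers, on their centre line; the grasp point (between the pads) lies grip_point_offset behind it (grip_point_offset is the distance from the TCP to the grasp point, in mm); z points along the fingers, x is the direction in which the jaws open and shut, and the axes are right-handed (so a half turn about z gives the same grasp; the last joint's range is limited). The gripper opens to 85 mm and grips with 20 to 120 N. Pads are 22 mm wide; open, the fingers measure 114 mm over their backs; the gripper's body (76 mm by 85 mm) begins 54 mm behind the grasp point. The pads swing forward as they close: fully open they stand 13 mm farther back than shut.
Start: joints at [1.079, 0.398, 0.045, 1.537, -0.019, 1.207, -0.051], TCP at [248.844, -600.517, 231.347] pointing down, gripper open.
Joint ranges: [-2.82, 2.82], [-0.49, 2.23], [-1.37, 1.46], [0, 2.46], [-1.36, 4.5], [0.23, 2], [-2.94, 2.94]. Speed limits (rad/s): [2.57, 2.57, 3.14, 3.14, 3.14, 3.14, 3.14].

### API

Orientations are given as a 3x3 rotation matrix whose columns are the frame's x, y, z axes.
In Python, from workcell import sense, snapshot, calibration, job_done, grip_point_offset gives the robot as it stands. The module is installed in compiled form; this text tells all that it offers.
- The arm moves only by the tool jog_arm, never from a script. Its argument "plan" is a list of rows, each a list of 2 entries, a list of its own where there are three numbers: the shift along the tool's x, y, z each as a share of 0.75 m, from -1 to 1, then the turn about the tool's z as a share of 0.5 rad, from -1 to 1. In form: [[[tx, ty, tz], turn], ...]. A call has 1 to 20 rows; each row is the pose to reach, as a shift and turn from the pose measured when the call began, along the tool's axes at that moment; what a row does not reach only later rows make up. A row lasts 1/8 s, in which the tool goes at most 62.5 mm and 10.7 degrees, less where a joint would pass 70% of its speed; a pose out of reach is approached as far as the arm can. A call with a number of a shift or a turn outside -1 to 1 is refused whole. A call with a gripper value outside its range is refused whole. "jaw" is the opening, from -1 (shut) to 1 (fully open), set as the call begins (left out, the last holds). The fingers move at their own pace and stop on an object; "force" is the grip in N (left out, the last holds). Time passes only in rows, so rows that repeat a pose let the fingers close. It gives the time, the measured TCP pose, the force and the opening at its end, in the units of the state.
- sense(): the state, without advancing time (a new reading comes with each control period).
- snapshot(name): name is "scene" or "top"; returns the picture (480x640x3 uint8, blue, green, red); there is no depth.
- calibration(name): a dict with "intrinsics" (3x3 intrinsics, pixels), "rvec" (rotation vector, rad) and "tvec" (3), from world to camera coordinates, as OpenCV has them. Camera axes: x right, y down, z forward; pixel columns grow to the right and rows downward; lengths in mm; the calibration is good to about 2 mm. A picture is of the moment at which its call begins. calibration takes no time and is no camera call.
- job_done(): hands the job in, once; it reports no verdict.
The state is a dict: "time_s": time; "q": joint angles; "joint_velocities": joint speeds; "joint_torque": joint torques, N m; "tcp_pos": TCP position; "ee_rot": TCP orientation; "wrist_force": force on the tool from outside, world axes, zero at the start; "wrist_torque": the same for the moment, N m; "gripper_width": finger opening in mm.
Only numpy, scipy, OpenCV 4.12 (cv2) and the standard library are available. Lean on these libraries where they do the work, as an engineer would, in place of code of your own. Each camera call takes 0.05 s, during which the arm holds its last target. There are 200 camera calls.

### The job

The freshly bound report must be clamped while its spine sets. Swing the steel strap of the press over with the back of a finger until it lies flat across the report, and only then push the red-handled cam lever over and down until it lies flat across the end of the strap. Just push, nothing is to be grasped or lifted: leave the report where it lies and the cup, jar and carton undisturbed.

Things in the scene. Friction and masses are not known exactly. Their poses are not given: they have to be found in the camera images.
- press: Grey binding press, fixed to the table. Base plate 220 (x) by 270 (y) by 20 mm thick; origin at the centre of its underside on the table, z up. The report lies in the middle. An aluminium anvil 56 mm high, 30 by 26 mm, stands under the closed strap's end at (0, -100) mm; a fence 32 mm high lies along the +x edge.
- strap_hinge (a point): Middle of the strap's hinge axis, at (0, 100, 61) mm in the press frame; the axis is parallel to the press's x. Two dark cheeks hold it, 50 mm wide over both in x, 28 mm in y, 75 mm high.
- strap (a joint): Angle (rad) of the flat steel strap: 0 (hard stop) = flat across the report, pointing to the press's -y, top face 65 mm above the table; 1.57 = upright; more = leaning outward (+y). Limit 1.95, starts at 1.35 to 1.8. Stiff friction hinge (0.32 N m, about 2.5 N at 130 mm): stays where it is left. To close it, push its outer (+y) face over towards -y, then down.
- strap_end (a point): Point on the strap's centreline 210 mm from its hinge axis. The strap is 25 mm wide (x) and 8 mm thick and ends 213 mm from the axis.
- lever_hinge (a point): Middle of the lever's hinge axis, at (-36, -100, 71) mm in the press frame; the axis is parallel to the press's y. Two dark cheeks hold it, 24 mm in x, 36 mm over both in y, 82 mm high.
- lever (a joint): Angle (rad) of the cam lever: 0 (hard stop) = flat across the strap's end, pointing to the press's +x, top of handle 80 mm above the table; 1.57 = upright; more = leaning to -x. Limit 1.95, starts at 1.5 to 1.8. Stiff friction hinge (0.3 N m, about 3.5 N at 85 mm): stays where it is left. To close it, push its -x face over towards +x, then down. It must stay open until the strap is down.
- lever_end (a point): Free end of the lever, 110 mm from its hinge axis. From 45 to 110 mm out it is a red handle 18 mm wide (y) and 14 mm thick, reaching 9 mm above and 5 mm below the line from hinge to this point when flat; nearer in it is a 14 mm wide steel arm.
- report: Blue-covered bound report, 210 (x) by 148 (y) by 35 mm, about 0.7 kg, lying loose on the press's base plate, its top 55 mm above the table (2 mm under the closed strap). Origin at the centre of its underside. Must stay where it is.
- cup: Black cup, 80 mm across, 95 mm high, origin at the centre of its underside. Leave alone.
- jar: Round pale frosted-glass sweet jar with a knob, 92 mm across, 132 mm high, origin at the centre of its underside. Leave alone.
- carton: Green snack carton, 50 by 70 mm, 82 mm high, origin at the centre of its underside. Leave alone.

How it is judged (in metres and radians):
On the way, in this order (a step that is already met when the one before it is completed fails the run):
1. the strap lies flat across the report (within 0.07 rad) while the lever still stands open (over 1.2 rad) (value of joint strap below 0.07 rad and value of joint lever above 1.2 rad), for 0.2 s.
2. the lever lies flat across the end of the strap (within 0.09 rad) (value of joint strap below 0.07 rad and value of joint lever below 0.09 rad), for 0.2 s.
At the end, for the whole second after the job is handed in: Strap flat across the report (within 0.07 rad of its stop) and lever flat across the strap's end (within 0.09 rad of its stop), both at rest; report lying flat and moved less than 12 mm; cup, jar and carton upright and moved less than 30 mm (all of step 2 and velocity of joint strap between -0.05 and 0.05 rad/s and velocity of joint lever between -0.05 and 0.05 rad/s and distance of report from where it was at the start of the episode below 0.012 m and angle between report's own z axis and vertical below 0.05 rad and linear speed of report below 0.02 m/s and distance of each of cup, jar, carton from where it was at the start of the episode below 0.03 m and angle between each of cup, jar, carton's own z axis and vertical below 0.35 rad); the robot touches nothing.
It fails at once if the lever is pushed below 1.1 rad while the strap is not yet down (over 0.2 rad) (value of joint lever below 1.1 rad and value of joint strap above 0.2 rad).
It fails at once if the report is shifted more than 15 mm, or lifted or tipped (over 0.1 rad) (distance of report from where it was at the start of the episode above 0.015 m or angle between report's own z axis and vertical above 0.1 rad or height (world z) of report above 0.032 m).
It fails at once if the black cup is lifted, moved more than 30 mm or tipped (distance of cup from where it was at the start of the episode above 0.03 m or angle between cup's own z axis and vertical above 0.35 rad).
It fails at once if the glass jar is lifted, moved more than 30 mm or tipped (distance of jar from where it was at the start of the episode above 0.03 m or angle between jar's own z axis and vertical above 0.35 rad).
It fails at once if the green carton is lifted, moved more than 30 mm or tipped (distance of carton from where it was at the start of the episode above 0.03 m or angle between carton's own z axis and vertical above 0.35 rad).
It also fails if it takes over 58 s, if anything falls off the work surface, if the arm or the gripper's body presses on something with over 40 N, if the wrist force passes 120 N, or if a joint passes its speed limit or range.

## Working session

There is one attempt and no reset: what is moved stays moved. The work goes in short steps, Python scripts to look and compute and a tool call to move; the robot and the scene stay as the last step left them, time stands still between calls to the robot, and variables do not carry over. Pictures are saved under pics/ and viewed, about 8 in all and at most 12, crops included, and the job is handed in when it is done.

Besides the shell and the picture viewer there is one more tool, called after "Emit:" by a JSON object that holds its "fn" and its "kwargs", one argument or row to a line. jog_arm: Moves the arm, as the interface text tells. Its arguments: {"type":"object","properties":{"plan":{"type":"array","items":{"type":"array"}},"jaw":{"type":"number"},"force":{"type":"number"}},"required":["plan"]}

```bash
mkdir -p pics; python3 - <<'E'
from workcell import *
import cv2,numpy as np
for n in("scene","top"):
    cv2.imwrite(f"pics/{n}0.png",snapshot(n)); c=calibration(n); print(n,c)
    R=cv2.Rodrigues(np.array(c["rvec"],float))[0]; print((-R.T@np.array(c["tvec"]).ravel()).round())
s=sense(); print(s["time_s"],np.round(s["tcp_pos"],1),np.round(s["ee_rot"],3),s["gripper_width"],s["wrist_force"])
try: print(grip_point_offset())
except TypeError: print(grip_point_offset)
E
```

```text
scene {'intrinsics': array([[467.39381684,   0.        , 324.63996285],
       [  0.        , 467.39381684, 235.44517943],
       [  0.        ,   0.        ,   1.        ]]), 'rvec': array([ 2.32784758,  0.59834738, -0.24206923]), 'tvec': array([-545.98838455, -109.49590117, 1093.55930384])}
[ 881. -458.  721.]
top {'intrinsics': array([[586.25173631,   0.        , 315.01397335],
       [  0.        , 586.25173631, 236.21792848],
       [  0.        ,   0.        ,   1.        ]]), 'rvec': array([ 2.13441617, -2.1096111 ,  0.1934856 ]), 'tvec': array([  53.53327489,  614.05761082, 1312.09786169])}
[ 360.   54. 1403.]
0.1 [ 248.6 -600.   230.3] [[ 0.383 -0.924 -0.001]
 [-0.924 -0.383  0.002]
 [-0.002  0.    -1.   ]] 85.14778834641697 [-0.64244063 -0.20125202 -0.04843358]
18.700000000000003
```

View pics/scene0.png

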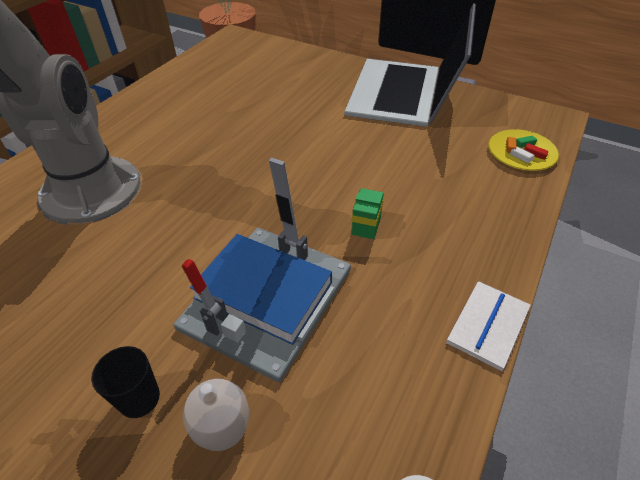

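View pics/top0.png

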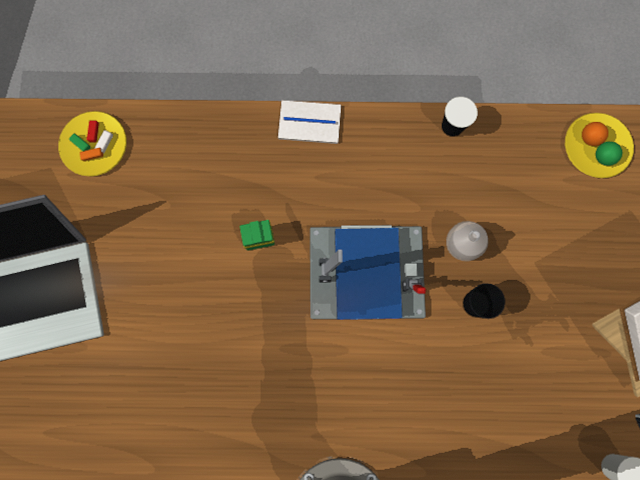

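Scene: strap upright with tip near (278,162), lever tip near (190,264), carton beyond the strap (368,213). Top: press corners about (311,227), (423,227), (425,318), (311,319); yaw is near 0, with image up = +x and left = +y. Cup is at (484,301), jar (467,241), carton (257,235).

```bash
cat > h.py <<'E'
import cv2,numpy as np
from workcell import *
def cam(n):
    c=calibration(n);R=cv2.Rodrigues(np.array(c["rvec"],float))[0];t=np.array(c["tvec"],float).ravel();return c["intrinsics"],R,t
def ray(n,p):
    K,R,t=cam(n);d=R.T@np.linalg.solve(K,[p[0],p[1],1.]);return -R.T@t,d
def onz(n,p,z):
    o,d=ray(n,p);return o+d*(z-o[2])/d[2]
def onaxis(n,p,ax,v):
    o,d=ray(n,p);return o+d*(v-o[ax])/d[ax]
def proj(n,P):
    K,R,t=cam(n);q=K@(R@np.array(P,float)+t);return q[:2]/q[2]
E
python3 - <<'E'
from h import *
a=cv2.imread("pics/top0.png");b=cv2.imread("pics/scene0.png")
for p in [(311,227),(423,227),(425,318),(311,319)]: print("corner",onz("top",p,20).round(1))
def blob(img,lo,hi,box):
    m=cv2.inRange(cv2.cvtColor(img,cv2.COLOR_BGR2HSV),lo,hi);x0,y0,x1,y1=box;z=np.zeros_like(m);z[y0:y1,x0:x1]=m[y0:y1,x0:x1];return z
m=blob(a,(105,100,40),(125,255,255),(300,210,440,330));r=cv2.minAreaRect(cv2.findNonZero(m));print("report",r,[onz("top",p,55).round(1) for p in cv2.boxPoints(r)])
m=blob(a,(40,100,30),(80,255,255),(220,200,300,270));r=cv2.minAreaRect(cv2.findNonZero(m));print("carton",onz("top",r[0],82).round(),r)
for n,p,z in[("jar",(467,241),60),("cup",(484,301),95)]: print(n,onz("top",p,z).round())
big=lambda im,x,y,w,h,s:cv2.resize(im[y:y+h,x:x+w],None,fx=s,fy=s,interpolation=cv2.INTER_CUBIC)
A=big(a,305,220,130,105,5);B=big(b,170,150,200,230,2.6)
B=B[:598];cv2.imwrite("pics/ca.png",A);cv2.imwrite("pics/cb.png",B)
E
```

```text
corner [642.9  70.8  20. ]
corner [ 645.9 -198.7   20. ]
corner [ 428.8 -198.6   20. ]
corner [423.3  67.9  20. ]
report ((367.9502258300781, 273.258544921875), (90.36311340332031, 64.60220336914062), 88.36341857910156) [array([631.5,  15.5,  55. ]), array([ 637.7, -135.9,   55. ]), array([ 427.6, -138.7,   55. ]), array([421.7,   8.4,  55. ])]
carton [612. 195.  82.] ((256.3653564453125, 234.32693481445312), (27.064022064208984, 31.182464599609375), 78.69007110595703)
jar [ 606. -293.   60.]
cup [ 464. -317.   95.]
```

View pics/ca.png

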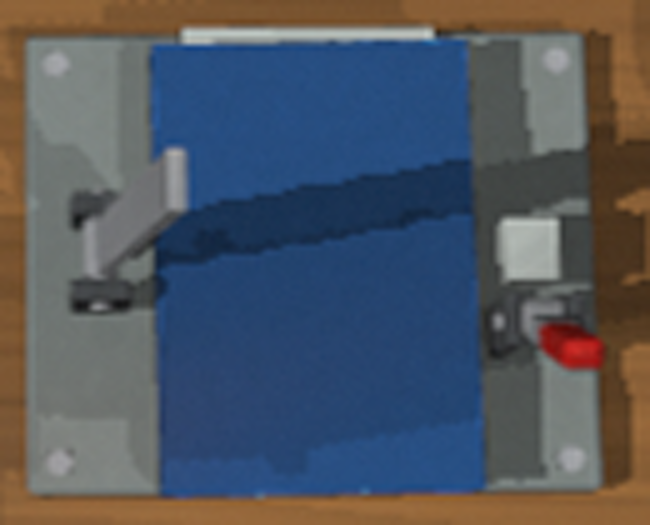

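View pics/cb.png

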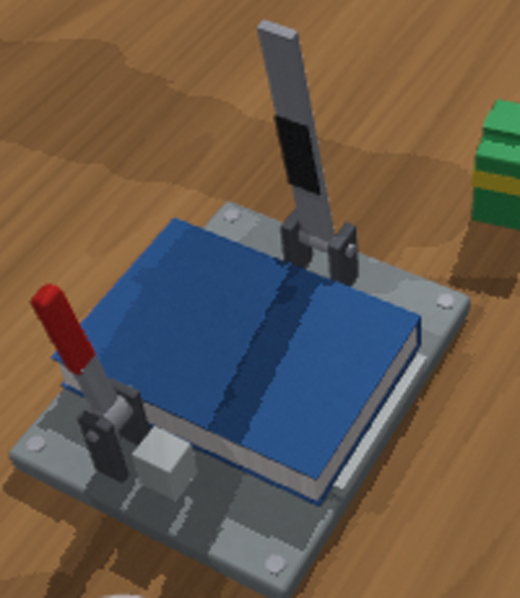

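```bash
python3 - <<'E'
from h import *
T=lambda p:(305+(p[0]-2)/5,220+(p[1]-2)/5)
S=lambda p:(170+(p[0]-.8)/2.6,150+(p[1]-.8)/2.6)
def tri(pt,ps):
    (o1,d1),(o2,d2)=ray("top",T(pt)),ray("scene",S(ps))
    s=np.linalg.lstsq(np.c_[d1,-d2],o2-o1,rcond=None)[0];P,Q=o1+d1*s[0],o2+d2*s[1]
    return ((P+Q)/2).round(1),np.linalg.norm(P-Q).round(1)
sc=[onz("top",T(p),21) for p in[(55,64),(556,59),(571,459),(60,462)]];print(np.round(sc,1),np.mean(sc,0))
sc2=[onz("scene",S(p),21) for p in[(231,214),(446,300),(276,564),(36,443)]];print(np.round(sc2,1),np.mean(sc2,0))
print("strap end",tri((176,180),(278,32)))
print("lever end",tri((588,351),(46,297)))
print("anvil",onz("top",T((530,248)),56).round(1),onz("scene",S((163,451)),56).round(1))
c=np.mean(sc,0)
E
```

```text
[[ 629.6   59.6   21. ]
 [ 634.8 -181.    21. ]
 [ 443.9 -184.2   21. ]
 [ 439.7   55.    21. ]] [536.9799277  -62.64341027  21.        ]
[[ 436.4   56.7   21. ]
 [ 627.2   60.5   21. ]
 [ 632.7 -179.9   21. ]
 [ 442.  -183.5   21. ]] [534.59747612 -61.57850875  21.        ]
strap end (array([534.9,  10.5, 271.1]), np.float64(0.8))
lever end (array([ 479.4, -165.3,  177.9]), np.float64(0.0))
anvil [ 538.6 -161.3   56. ] [ 539.1 -162.8   56. ]
```

Press: centre (536,-62), yaw about 0.02. The anvil gives the same result in both views. Strap is at about 1.44 rad and lever about 1.78 rad, both inside their start ranges. I'll approach high with the jaw shut and turn the tool x along the world y axis.

Emit:
{"fn": "jog_arm", "kwargs": {
  "plan": [
    [[0,0,-0.15],0],
    [[0,0,-0.15],0],
    [[-0.1,-0.1,-0.15],0.2],
    [[-0.71,-0.71,-0.15],0.785],
    [[-0.71,-0.71,-0.15],0.785],
    [[-0.71,-0.71,-0.15],0.785],
    [[-0.71,-0.71,-0.15],0.785],
    [[-0.71,-0.71,-0.15],0.785],
    [[-0.71,-0.71,-0.15],0.785],
    [[-0.71,-0.71,-0.15],0.785],
    [[-0.71,-0.71,-0.15],0.785],
    [[-0.71,-0.71,-0.15],0.785],
    [[-0.71,-0.71,-0.15],0.785],
    [[-0.71,-0.71,-0.15],0.785],
    [[-0.71,-0.71,-0.15],0.785],
    [[-0.71,-0.71,-0.15],0.785],
    [[-0.71,-0.71,-0.15],0.785],
    [[-0.71,-0.71,-0.15],0.785]
  ],
  "jaw": -1
}}

```text
time_s: 2.35
tcp_pos: [536.6, 94.0, 343.8]
ee_rot: [[-0.002, -1.0, -0.001], [-1.0, 0.002, 0.001], [-0.001, 0.001, -1.0]]
wrist_force: [0.2, 0.4, 0.7]
gripper_width: -0.1
```

Emit:
{"fn": "jog_arm", "kwargs": {
  "plan": [
    [[0,0,0.083],0],
    [[0,0,0.165],0],
    [[0,0,0.165],0],
    [[0.04,0,0.165],0],
    [[0.077,0,0.165],0],
    [[0.09,0,0.169],0],
    [[0.101,0,0.173],0],
    [[0.113,0,0.178],0],
    [[0.125,0,0.183],0],
    [[0.143,0,0.194],0],
    [[0.159,0,0.206],0],
    [[0.159,0,0.206],0]
  ]
}}

```text
time_s: 3.85
tcp_pos: [535.2, -26.9, 187.7]
ee_rot: [[-0.005, -1.0, -0.004], [-1.0, 0.005, 0.0], [-0.0, 0.004, -1.0]]
wrist_force: [0.2, -0.2, 0.1]
gripper_width: -0.1
```

```bash
python3 - <<'E'
from h import *
b=snapshot("scene");cv2.imwrite("pics/cb2.png",cv2.resize(b[130:380,150:390],None,fx=2.4,fy=2.4,interpolation=cv2.INTER_CUBIC)[:600])
E
```

```text
(no output)
```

View pics/cb2.png

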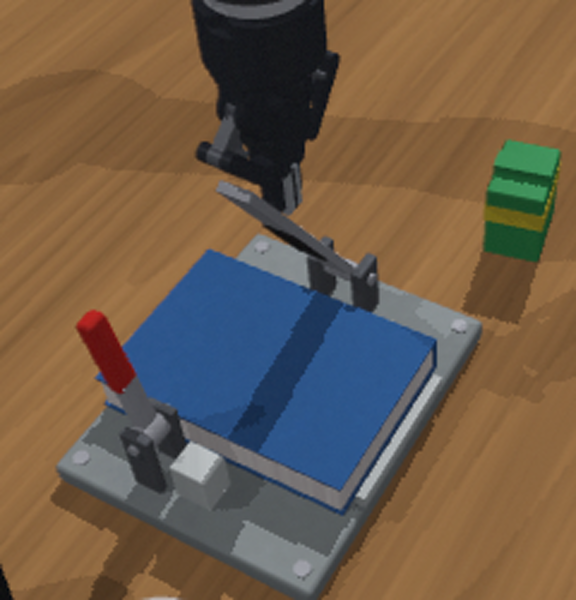

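The strap is tilting over under the finger (its tip is near crop (225,188)). The lever is still open at crop (92,320) and the report is in place.

Emit:
{"fn": "jog_arm", "kwargs": {
  "plan": [
    [[0.012,0,0.012],0],
    [[0.025,0,0.027],0],
    [[0.036,0,0.042],0],
    [[0.045,0,0.059],0],
    [[0.052,0,0.076],0],
    [[0.058,0,0.094],0],
    [[0.061,0,0.112],0],
    [[0.063,0,0.129],0],
    [[0.066,0,0.146],0],
    [[0.068,0,0.16],0],
    [[0.068,0,0.166],0],
    [[0.068,0,0.168],0],
    [[0.068,0,0.168],0]
  ]
}}

```text
time_s: 5.52
tcp_pos: [534.6, -76.7, 64.8]
ee_rot: [[-0.004, -1.0, -0.004], [-1.0, 0.004, -0.0], [0.0, 0.004, -1.0]]
wrist_force: [-7.3, 0.5, 22.6]
gripper_width: 0.1
```

Contact at z = 64.8 with 23 N, so the strap is flat on its stop. Now I'll lift clear and go round to the lever's -x side.

Emit:
{"fn": "jog_arm", "kwargs": {
  "plan": [
    [[0,0,-0.08],0],
    [[0,0,-0.16],0],
    [[0,0,-0.24],0],
    [[0,0,-0.32],0],
    [[0,0,-0.32],0],
    [[0.06,0.075,-0.32],0],
    [[0.118,0.146,-0.32],0],
    [[0.118,0.146,-0.32],0],
    [[0.118,0.146,-0.32],0],
    [[0.118,0.146,-0.24],0],
    [[0.118,0.146,-0.16],0],
    [[0.118,0.146,-0.114],0],
    [[0.118,0.146,-0.114],0]
  ]
}}

```text
time_s: 7.15
tcp_pos: [424.1, -162.2, 148.2]
ee_rot: [[-0.0, -1.0, -0.01], [-1.0, 0.0, 0.003], [-0.003, 0.01, -1.0]]
wrist_force: [-0.5, -0.2, 0.9]
gripper_width: 0.3
```

```bash
python3 - <<'E'
from h import *
b=snapshot("scene");cv2.imwrite("pics/cb3.png",cv2.resize(b[130:380,150:390],None,fx=2.4,fy=2.4,interpolation=cv2.INTER_CUBIC)[:600])
E
```

```text
(no output)
```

View pics/cb3.png

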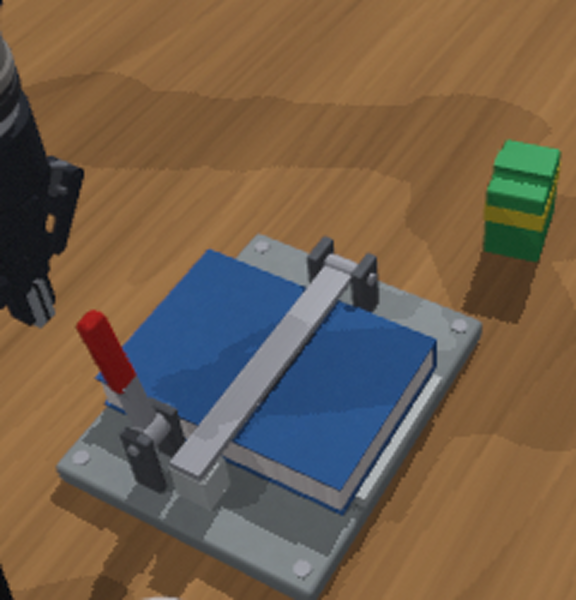

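Strap flat across report onto the anvil (end at crop (190,465)); lever still open (tip crop (92,320)), report in place. Now the lever.

Emit:
{"fn": "jog_arm", "kwargs": {
  "plan": [
    [[0,-0.025,0],0],
    [[0,-0.045,0],0],
    [[0,-0.062,-0.005],0],
    [[0,-0.077,-0.01],0],
    [[0,-0.093,-0.01],0],
    [[0,-0.108,-0.0095],0],
    [[0,-0.119,-0.006],0],
    [[0,-0.13,-0.0035],0],
    [[0,-0.14,0.001],0],
    [[0,-0.15,0.0067],0],
    [[0,-0.16,0.0136],0],
    [[0,-0.168,0.021],0],
    [[0,-0.176,0.029],0],
    [[0,-0.183,0.038],0],
    [[0,-0.189,0.048],0],
    [[0,-0.194,0.058],0],
    [[0,-0.199,0.074],0],
    [[0,-0.2025,0.088],0],
    [[0,-0.2025,0.093],0],
    [[0,-0.2025,0.094],0]
  ]
}}

```text
time_s: 9.7
tcp_pos: [578.2, -163.5, 79.9]
ee_rot: [[-0.001, -1.0, -0.004], [-1.0, 0.001, 0.001], [-0.001, 0.004, -1.0]]
wrist_force: [-0.8, 2.4, 10.7]
gripper_width: 0.1
```

Contact at z = 79.9, the expected flat handle height. I'll hold briefly, lift clear and check.

Emit:
{"fn": "jog_arm", "kwargs": {
  "plan": [
    [[0,0,0.003],0],
    [[0,0,0.003],0],
    [[0,0,-0.05],0],
    [[0,0,-0.12],0],
    [[0,0,-0.2],0],
    [[0,0,-0.28],0],
    [[-0.1,0.05,-0.32],0],
    [[-0.18,0.1,-0.32],0],
    [[-0.26,0.1,-0.32],0],
    [[-0.26,0.1,-0.32],0],
    [[-0.26,0.1,-0.32],0]
  ]
}}

```text
time_s: 11.08
tcp_pos: [503.3, 32.8, 319.7]
ee_rot: [[0.003, -1.0, -0.006], [-1.0, -0.003, -0.001], [0.0, 0.006, -1.0]]
wrist_force: [0.5, -1.1, 0.4]
gripper_width: -0.2
```

```bash
python3 - <<'E'
from h import *
b=snapshot("scene");cv2.imwrite("pics/cb4.png",cv2.resize(b[130:480,90:400],None,fx=1.7,fy=1.7,interpolation=cv2.INTER_CUBIC))
r=cv2.inRange(cv2.cvtColor(b,cv2.COLOR_BGR2HSV),(0,150,70),(8,255,255));r[:230]=0;r[:,300:]=0
print("red rect",cv2.minAreaRect(cv2.findNonZero(r)),"expected lever line px",proj("scene",(547,-161.8,80)),proj("scene",(612,-160.5,80)))
E
```

```text
red rect ((251.46617126464844, 326.57080078125), (38.124977111816406, 11.7669677734375), 25.559961318969727) expected lever line px [234.5071283  316.60339595] [268.49899271 332.86367659]
```

View pics/cb4.png

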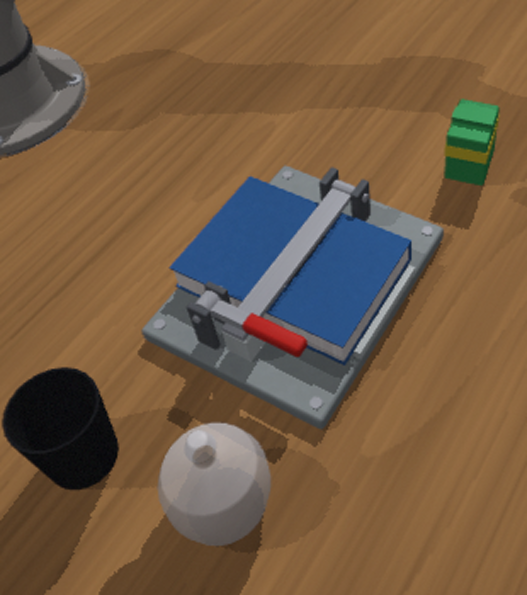

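The lever lies flat across the strap end: red handle at pixel (251,327), angle 25.6°, matching the flat prediction. Cup, jar, carton and report are where they were, and the arm is clear.

```bash
python3 -c "
from workcell import *
print(job_done())"
```

```text
the job is handed in; nothing more can be done
None
```

I closed the strap first and then the lever, using the shut gripper's fingers, and handed the job in after about 11 s of robot time. `job_done` gives no verdict, so what follows comes from my own checks.

- **Strap:** The finger stopped at z = 64.8 mm under 23 N, against the stated 65 mm for a flat strap. A picture taken before I touched the lever showed the strap flat and the lever still open.
- **Lever:** The finger stopped at z = 79.9 mm under about 11 N, against the stated 80 mm. In the last picture the red handle lies at about the pixel position and angle predicted for a flat lever.
- **Other objects:** Report, cup, jar and carton look unmoved in the last picture. I judged this by eye and did not measure their positions again.
- **Robot:** The arm finished well clear, with the tool at z = 320 mm and the wrist force near zero.

No check failed or disagreed. Midway through the strap push, the strap had swung a little further than planned and the wrist force read near zero. A gripper knuckle may have touched it, but the strap still closed normally.

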